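# Sweep loose screw caps off a sorting tray into its trough

## Robot

A 7-joint arm with a two-finger parallel gripper is mounted at the origin on the work surface. World frame = base frame: x ahead of the robot, y to its left, z up, the work surface at z = 0. Lengths are in mm, angles in rad, forces in N, time in s.
With the tool pointing down it reaches from about 425 to 875 mm from the base axis. Payload 4.7 kg.
Tool frame: the origin (TCP) lies between the finger pads; the fingertips stand 22 mm ahead of it and the grasp point (between the pads) lies 3 mm ahead of it (tcp_to_tips is the distance from the TCP to the fingertips, in mm); z points along the fingers, y is the line along which they close (so a half turn about z gives the same grasp; the last joint's range is limited). The gripper opens to 87 mm and grips with 3 to 60 N. Pads are 19 mm wide; open, the fingers measure 117 mm over their backs; the gripper's body (75 mm by 190 mm) begins 51 mm behind the grasp point.
Start: joints at [1.348, 0.321, -0.07, 1.45, 0.023, 1.371, -0.057], TCP at [152.464, -631.885, 244.587] pointing down, gripper open.
Joint ranges: [-2.86, 2.86], [-0.3, 2.09], [-1.38, 1.24], [0.06, 2.45], [-1.56, 4.7], [0.09, 2.05], [-2.69, 2.69]. Speed limits (rad/s): [2.57, 2.57, 3.14, 3.14, 3.14, 3.14, 3.14].

## Interface

Orientations are given as a unit quaternion [x, y, z, w].
In Python, from plant import * gives the robot as it stands.
- The arm moves only by the tool play_rows, never from a script. Its argument "motion" is a list of rows, each a list of 7 numbers: the shift along the world's x, y, z in mm, then the turn, a rotation vector about the world's x, y, z in rad, then the opening, from 0 (shut) to 1 (fully open). In form: [[tx, ty, tz, wx, wy, wz, gripper], ...]. A call has 1 to 5 rows; each row shifts and turns the commanded pose from where the row before left it; what a row does not reach is not made up. A row lasts 1/12 s, in which the tool goes at most 41.7 mm and 7.16 degrees, less where a joint would pass 70% of its speed; a pose out of reach is approached as far as the arm can. A call with a gripper value outside its range is refused whole. The fingers move at their own pace and stop on an object; "squeeze" is the grip in N (left out, the last holds). Time passes only in rows, so rows that do not move let the fingers close. It gives the time, the measured TCP pose, the force, the opening and the grip force at its end, in the units of the state.
- get_state(): the state, without advancing time (a new reading comes with each control period).
- snapshot(name): name is "side" or "top" or "wrist"; returns a dict with "img" (480x640x3 uint8, blue, green, red), "camera_matrix" (3x3 intrinsics, pixels), "xyz" and "attitude" of the camera in the world. Camera axes: x right, y up, looking along -z (the intrinsics and any distortion apply to the point x, -y, -z); pixel columns grow to the right and rows downward; lengths in mm; the calibration is good to about 2 mm. A picture is of the moment at which its call begins. There is no depth.
- close_job(): hands the job in; it is judged then, once.
Trained networks look in a picture, given as the dict that the camera call returned (one of the last four; its "shot" number tells which), for a name from the list of things; names that differ only in an ending like _2 or _b are one class to them, and where a whole thing is asked for, a point or a joint stands for the part that bears it (a point fixed in the world has none). Each returns a list of dicts, best first, with "conf" (0 to 1); they miss things now and then, are a little off and sometimes report something else, mostly with a low value. They report only what shows in the picture. A call takes as long as a camera call.
- find_in(picture, label): "position" ([x, y, z] in mm, in world coordinates, good to about 4 mm: the middle of the surface that is visible of it).
- mark_of(picture, label): "position" ([x, y, z] in mm, in world coordinates, good to about 4 mm: a listed point, or the origin of a listed thing).
The state is a dict: "time_s": time; "q": joint angles; "joint_vel": joint speeds; "joint_torque": joint torques, N m; "ee_pos": TCP position; "tool_rot": TCP orientation; "wrist_force": force on the tool from outside, world axes, zero at the start; "ft_torque": the same for the moment, N m; "grip_width": finger opening in mm; "grasp_force": force on a finger pad.
Only numpy, scipy, OpenCV 4.12 (cv2) and the standard library are available. Lean on these libraries where they do the work, as an engineer would, in place of code of your own. Each camera call takes 0.05 s, during which the arm holds its last target. There are 200 camera calls.

## Task

Sweep the three loose black screw caps off the deck of the aluminium sorting tray into its sunken trough, pushing them along the deck with closed fingertips; do not pick them up. Leave the two amber vials standing where they are on the deck, do not disturb the well plate and the bottle beside the tray, and finish clear of everything.

Things in the scene. Friction and masses are not known exactly. Their poses are not given: they have to be found in the camera images.
- tray: Aluminium sorting tray, fixed. Origin on the bench under the deck, z up; values in mm in its frame, whose -y points to the robot's right, within 25 degrees. Flat deck x -115 to 115, y -100 to 130, top at z 30. Rims 6 thick, tops at z 38, along x = 118, x = -118, y = 133 and beyond the trough y = -187. The deck's edge at y -100 has no rim and drops into the trough.
- deck_edge (a point): Middle of the deck's open edge, on the deck's top surface (tray frame 0, -100, 30 mm). Axes as the tray's.
- trough (a point): Point on the grey plastic floor of the sunken trough that runs along the deck's whole open edge, half-way along and across it (tray frame 0, -142, 5 mm). Inside, the trough is y -184 to -100, x -115 to 115, its floor at z 5 (25 below the deck). Axes as the tray's.
- cap_a_mid (a point): One of three loose black plastic screw caps lying flat on the deck: a disc 36 mm across and 16 mm high, about 18 g, slides when pushed. The point is its centre, 8 mm above its underside; z up.
- cap_b_mid (a point): One of three loose black plastic screw caps lying flat on the deck: a disc 36 mm across and 16 mm high, about 18 g, slides when pushed. The point is its centre, 8 mm above its underside; z up.
- cap_c_mid (a point): One of three loose black plastic screw caps lying flat on the deck: a disc 36 mm across and 16 mm high, about 18 g, slides when pushed. The point is its centre, 8 mm above its underside; z up.
- vial_a_mid (a point): One of two loose amber glass vials with black caps standing on the deck: 24 mm across, 45 mm high, about 35 g, easily knocked over. The point is its centre, 22.5 mm up; z up along the vial. The two stand in one line along the tray's y; each cap lies in a line of its own, 40 mm or more to the side (tray x) of the others and of the vials.
- vial_b_mid (a point): One of two loose amber glass vials with black caps standing on the deck: 24 mm across, 45 mm high, about 35 g, easily knocked over. The point is its centre, 22.5 mm up; z up along the vial. The two stand in one line along the tray's y; each cap lies in a line of its own, 40 mm or more to the side (tray x) of the others and of the vials.
- well_plate_mid (a point): White 96-well plate, 128 by 86 by 14 mm, lying loose on the bench to the left of the tray. The point is its centre, 7 mm up.
- bottle_mid (a point): Glass reagent bottle with blue cap, 70 mm across, 110 mm high, standing loose on the bench to the right of the tray. The point is its centre, 55 mm up.

How it is judged (in metres and radians):
At the end, for the whole second after the job is handed in: All three cap centres lie in the trough, 5 mm or more past the deck edge, inside its walls and under 34 mm above the bench; vials and bottle upright (0.2 rad); vials within 12 mm, well plate and bottle within 20 mm of where they began (y of cap_a_mid in the frame of tray between -0.184 and -0.105 m and x of cap_a_mid in the frame of tray between -0.115 and 0.115 m and height (world z) of each of cap_a_mid, cap_b_mid, cap_c_mid below 0.034 m and y of cap_b_mid in the frame of tray between -0.184 and -0.105 m and x of cap_b_mid in the frame of tray between -0.115 and 0.115 m and y of cap_c_mid in the frame of tray between -0.184 and -0.105 m and x of cap_c_mid in the frame of tray between -0.115 and 0.115 m and distance of each of vial_a_mid, vial_b_mid from where it was at the start of the episode below 0.012 m and angle between each of vial_a_mid, vial_b_mid, bottle_mid's own z axis and vertical below 0.2 rad and distance of each of bottle_mid, well_plate_mid from where it was at the start of the episode below 0.02 m); the robot touches nothing.
It fails at once if a cap is lifted: its centre rises over 52 mm above the bench (14 mm above where it lies on the deck) (height (world z) of any of cap_a_mid, cap_b_mid, cap_c_mid above 0.052 m).
It fails at once if a vial is moved over 12 mm or tipped over 0.35 rad (distance of any of vial_a_mid, vial_b_mid from where it was at the start of the episode above 0.012 m or angle between any of vial_a_mid, vial_b_mid's own z axis and vertical above 0.35 rad).
It fails at once if the well plate or the bottle is moved over 20 mm, or the bottle tipped over 0.35 rad (distance of any of well_plate_mid, bottle_mid from where it was at the start of the episode above 0.02 m or angle between bottle_mid's own z axis and vertical above 0.35 rad).
It also fails if it takes over 64 s, if anything falls off the work surface, if the arm or the gripper's body presses on something with over 40 N, if the wrist force passes 120 N, or if a joint passes its speed limit or range.

## Working session

There is one attempt and no reset: what is moved stays moved. The work goes in short steps, Python scripts to look and compute and a tool call to move; the robot and the scene stay as the last step left them, time stands still between calls to the robot, and variables do not carry over. Pictures are saved under pics/ and viewed, at most 10 in all, crops included, and the job is handed in when it is done.

Besides the shell and the picture viewer there is one more tool, called after ">>>" as name(argument=value, ...), one argument or row to a line, values as JSON. play_rows: Moves the arm, as the interface text tells. Its arguments: {"type":"object","properties":{"motion":{"type":"array"},"squeeze":{"type":"number"}},"required":["motion"]}

```bash
mkdir -p pics
cat > h.py <<'E'
from plant import *
import numpy as np, cv2
from scipy.spatial.transform import Rotation as R
def pix2w(s,u,v,z):
    K=np.array(s["camera_matrix"]); d=np.array([(u-K[0,2])/K[0,0],-(v-K[1,2])/K[1,1],-1])
    a=np.array(s["attitude"]); M=R.from_quat(a).as_matrix() if a.size==4 else a
    d=M@d; p=np.array(s["xyz"]); return p+d*(z-p[2])/d[2]
def w2pix(s,p):
    K=np.array(s["camera_matrix"]); a=np.array(s["attitude"]); M=R.from_quat(a).as_matrix() if a.size==4 else a
    c=M.T@(np.array(p)-np.array(s["xyz"])); return K[0,0]*c[0]/-c[2]+K[0,2], K[1,1]*-c[1]/-c[2]+K[1,2]
E
python3 - <<'E'
from h import *
print(get_state()); 
for n in ["top","side"]:
    s=snapshot(n); cv2.imwrite(f"pics/{n}0.png",s["img"]); print(n,s["xyz"],s["attitude"],s["camera_matrix"])
    for l in ["tray","deck_edge","trough","cap_a_mid","vial_a_mid","well_plate_mid","bottle_mid"]:
        print(l,[(np.round(d["position"]).tolist(),round(d["conf"],2)) for d in mark_of(s,l)])
E
```

```text
{'time_s': 0.0, 'q': array([ 1.34814165,  0.32179861, -0.07009858,  1.45167194,  0.02260778,
        1.37080851, -0.05692149]), 'joint_vel': array([-6.83842509e-06,  1.87813790e-04,  9.00931862e-04,  9.66310321e-04,
        9.41093501e-04, -2.06442375e-05,  5.50460122e-04]), 'joint_torque': array([ 2.34663767e-04, -4.91280055e+01, -4.03398843e-01, -3.12523627e+01,
       -6.38661487e-02,  4.38180612e-02,  1.80907282e-04]), 'ee_pos': array([ 152.29496539, -631.37677237,  243.47896836]), 'tool_rot': array([ 9.92999733e-01,  1.18112778e-01, -1.62944405e-04, -9.35482462e-04]), 'wrist_force': array([ 0.22635757,  0.10687881, -0.24468551]), 'ft_torque': array([ 0.06631371, -0.03991141, -0.01055663]), 'grasp_force': 0.0, 'grip_width': 87.33255468520107}
top [ 298.88976737   15.46169645 1387.64778317] [ 0.08181107 -0.07415728 -0.67545465  0.72908755] [[605.96029799   0.         308.06058947]
 [  0.         605.96029799 239.47860689]
 [  0.           0.           1.        ]]
tray [([565.0, 20.0, -3.0], 0.84)]
deck_edge [([595.0, -73.0, 26.0], 0.97)]
trough [([610.0, -119.0, 4.0], 0.89)]
cap_a_mid [([472.0, 47.0, 39.0], 0.71)]
vial_a_mid [([634.0, 81.0, 54.0], 0.59), ([600.0, -3.0, 38.0], 0.42)]
well_plate_mid [([608.0, 448.0, 10.0], 0.64)]
bottle_mid [([615.0, -403.0, 52.0], 0.86)]
side [399.97359769 646.72316241 771.89614603] [-0.05319422  0.36189308  0.92285278 -0.12060894] [[453.02340745   0.         322.13788725]
 [  0.         453.02340745 241.65200578]
 [  0.           0.           1.        ]]
tray [([565.0, 24.0, 0.0], 0.67)]
deck_edge [([594.0, -79.0, 30.0], 0.8)]
trough []
cap_a_mid [([473.0, 48.0, 40.0], 0.57)]
vial_a_mid []
well_plate_mid [([612.0, 448.0, 8.0], 0.8)]
bottle_mid [([616.0, -410.0, 54.0], 0.69)]
```

View pics/top0.png

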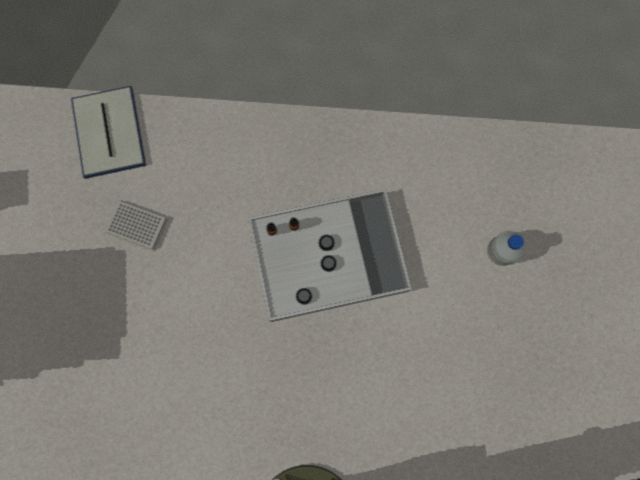

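View pics/side0.png

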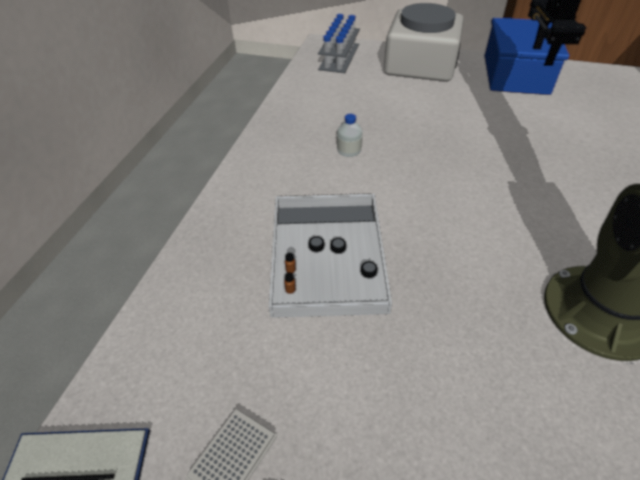

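The top view shows the trough (dark band, columns 350–410), caps near (327,242), (329,263) and (304,296), and vials near (271,229) and (294,224). The side view agrees with this.

Run:
```python
from h import *
s=snapshot("top"); g=cv2.cvtColor(s["img"],cv2.COLOR_BGR2GRAY)
rect=np.array([pix2w(s,*c,38)[:2] for c in [(252,219),(387,193),(410,290),(272,320)]])
print(rect.round(), "centre",rect.mean(0))
e=[rect[1]-rect[0],rect[2]-rect[3]]; print([np.degrees(np.arctan2(*v[::-1])) for v in e],[np.linalg.norm(v) for v in e])
a=np.array(rect[0]+rect[3]-rect[1]-rect[2]); yaw=np.arctan2(a[1],a[0])-np.pi/2; print("yaw",np.degrees(yaw))
ex=np.array([np.cos(yaw),np.sin(yaw)]); ey=np.array([-ex[1],ex[0]])
O=rect.mean(0)+28.5*ey-0*ex; print("O",O)   # y range -190..136 -> mid -27
m=((g<75)*255).astype(np.uint8); m[:,:245]=0; m[:,420:]=0; m[:185]=0; m[325:]=0
n,_,st,c=cv2.connectedComponentsWithStats(m)
for i in range(1,n):
    if st[i,4]>15:
        z=42
        p=pix2w(s,*c[i],z)[:2]; print(c[i].round(1),st[i,2:],p.round(),"tray",((p-O)@ex).round(),((p-O)@ey).round())
for l in ["cap_a_mid","vial_a_mid","cap_b_mid","deck_edge"]:
    for f in (mark_of,find_in):
        for d in f(s,l):
            p=np.array(d["position"]); print(l,f.__name__,p.round(),((p[:2]-O)@ex).round(),((p[:2]-O)@ey).round(),d["conf"])
cv2.imwrite("pics/c.png",cv2.resize(s["img"][180:330,240:430],None,fx=4,fy=4,interpolation=cv2.INTER_CUBIC))
```

```text
[[ 640.  174.]
 [ 726. -132.]
 [ 503. -195.]
 [ 413.  108.]] centre [570.31433063 -11.30916423]
[np.float64(-74.35327076730658), np.float64(-73.38290194163771)] [np.float64(318.44211587535636), np.float64(315.45110554442925)]
yaw 16.129624259508585
O [562.39670635  16.06895158]
[366.6 242.7] [  35  101 1206] [603. -91.] tray 9.0 -114.0
[293.7 223.9] [ 10  13 101] [634.  77.] tray 86.0 39.0
[271.3 228.8] [10 12 98] [619. 127.] tray 85.0 91.0
[326.3 242.6] [ 16  16 146] [596.  -0.] tray 28.0 -25.0
[328.5 263.3] [ 16  16 138] [549.  -8.] tray -20.0 -20.0
[303.9 295.9] [ 16  16 149] [471.  41.] tray -81.0 50.0
cap_a_mid call [472.  45.  41.] -78.0 53.0 0.61
cap_a_mid call [469.  48.  46.] -81.0 57.0 0.68
vial_a_mid call [633.  80.  52.] 85.0 41.0 0.68
vial_a_mid call [ 615. -409.   55.] -67.0 -423.0 0.37
vial_a_mid call [628.  76.  75.] 79.0 39.0 0.48
cap_b_mid call [599.   1.  41.] 31.0 -25.0 0.63
cap_b_mid call [564.  23.  -4.] 4.0 6.0 0.53
cap_b_mid call [596.   2.  47.] 29.0 -23.0 0.75
deck_edge call [593. -71.  29.] 6.0 -92.0 0.86
deck_edge call [567.  23.  -1.] 6.0 5.0 0.59
deck_edge call [570. -16.  29.] -2.0 -33.0 0.97
```

View pics/c.png

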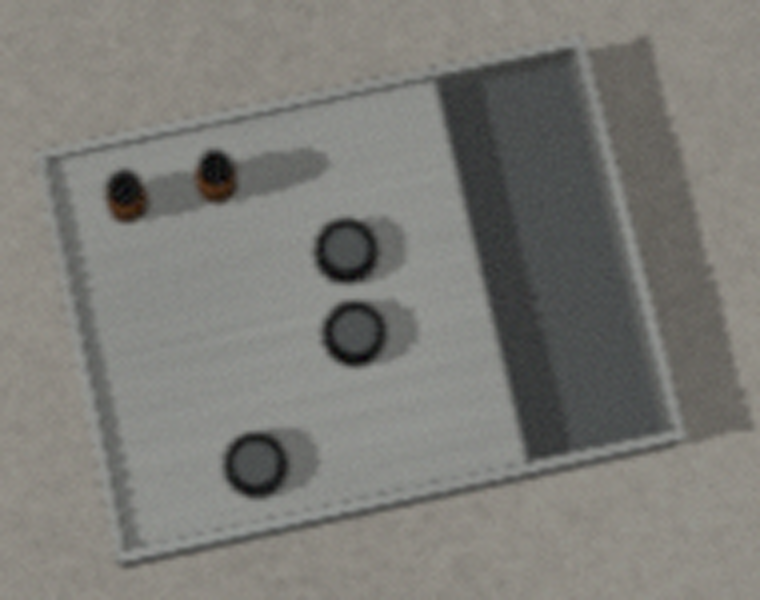

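>>> play_rows(
  motion=[
    [17, 27.5, 0, 0, 0, 0.065, 0],
    [17, 27.5, 0, 0, 0, 0.065, 0],
    [17, 27.5, 0, 0, 0, 0.065, 0],
    [17, 27.5, 0, 0, 0, 0.065, 0],
    [17, 27.5, 0, 0, 0, 0.065, 0],
  ],
  squeeze=10,
)

```text
time_s: 1.67
ee_pos: [238.1, -493.0, 244.6]
tool_rot: [0.96, 0.279, -0.0, 0.0]
wrist_force: [0.8, 0.0, -0.1]
grip_width: 61.4
grasp_force: 0.0
```

>>> play_rows(
  motion=[
    [17, 27.5, 0, 0, 0, 0.065, 0],
    [17, 27.5, 0, 0, 0, 0.065, 0],
    [17, 27.5, 0, 0, 0, 0.065, 0],
    [17, 27.5, 0, 0, 0, 0.065, 0],
    [17, 27.5, 0, 0, 0, 0.065, 0],
  ],
)

```text
time_s: 2.08
ee_pos: [323.1, -355.4, 244.8]
tool_rot: [0.903, 0.43, -0.0, 0.0]
wrist_force: [-0.4, -0.9, -0.4]
grip_width: 28.2
grasp_force: 0.0
```

>>> play_rows(
  motion=[
    [17, 27.5, 0, 0, 0, 0.065, 0],
    [17, 27.5, 0, 0, 0, 0.065, 0],
    [17, 27.5, 0, 0, 0, 0.065, 0],
    [17, 27.5, 0, 0, 0, 0.065, 0],
    [17, 27.5, 0, 0, 0, 0.065, 0],
  ],
)

```text
time_s: 2.5
ee_pos: [408.1, -218.0, 244.9]
tool_rot: [0.821, 0.571, -0.0, 0.001]
wrist_force: [-0.2, -0.1, -0.5]
grip_width: 1.6
grasp_force: 0.0
```

>>> play_rows(
  motion=[
    [17, 27.5, 0, 0, 0, 0.065, 0],
    [17, 27.5, 0, 0, 0, 0.065, 0],
    [17, 27.5, 0, 0, 0, 0.065, 0],
    [17, 27.5, 0, 0, 0, 0.065, 0],
    [17, 27.5, 0, 0, 0, 0.065, 0],
  ],
)

```text
time_s: 2.92
ee_pos: [493.1, -80.5, 245.0]
tool_rot: [0.718, 0.696, 0.0, 0.001]
wrist_force: [1.2, -0.3, -1.3]
grip_width: 0.3
grasp_force: 0.0
```

>>> play_rows(
  motion=[
    [17, 27.5, 0, 0, 0, 0.065, 0],
    [17, 27.5, 0, 0, 0, 0.065, 0],
    [17, 27.5, 0, 0, 0, 0.065, 0],
    [17, 27.5, 0, 0, 0, 0.065, 0],
    [17, 27.5, 0, 0, 0, 0.065, 0],
  ],
)

```text
time_s: 3.33
ee_pos: [578.2, 56.8, 244.8]
tool_rot: [0.596, 0.803, 0.0, 0.0]
wrist_force: [1.6, -0.5, 0.5]
grip_width: 0.9
grasp_force: 0.0
```

>>> play_rows(
  motion=[
    [0, 0, 0, 0, 0, 0, 0],
    [0, 0, 0, 0, 0, 0, 0],
  ],
)

```text
time_s: 3.5
ee_pos: [577.6, 58.0, 244.3]
tool_rot: [0.596, 0.803, 0.0, -0.001]
wrist_force: [0.4, -0.2, 1.1]
grip_width: 0.5
grasp_force: 0.0
```

Run:
```python
from h import *
s=snapshot("wrist"); cv2.imwrite("pics/w1.png",s["img"]); print(s["xyz"])
for n,p in dict(c1=(597,1,46),c2=(550,-7,46),c3=(471,43,46),va=(633,80,75),edge=(592,-77,30),eL=(702,-45,30)).items(): print(n,np.round(w2pix(s,p)))
for l in ["cap_a_mid","vial_a_mid","deck_edge","tray"]:
    print(l,[(np.round(d["position"]).tolist(),round(d["conf"],2)) for d in mark_of(s,l)])
```

```text
[552.69965202 137.08533359 385.2432144 ]
c1 [320. 269.]
c2 [274. 264.]
c3 [208. 195.]
va [385. 215.]
edge [296. 324.]
eL [397. 325.]
cap_a_mid [([475.0, 42.0, 39.0], 0.72)]
vial_a_mid [([632.0, 78.0, 54.0], 0.83)]
deck_edge [([474.0, 44.0, 38.0], 0.37)]
tray [([570.0, 21.0, -1.0], 0.58)]
```

View pics/w1.png

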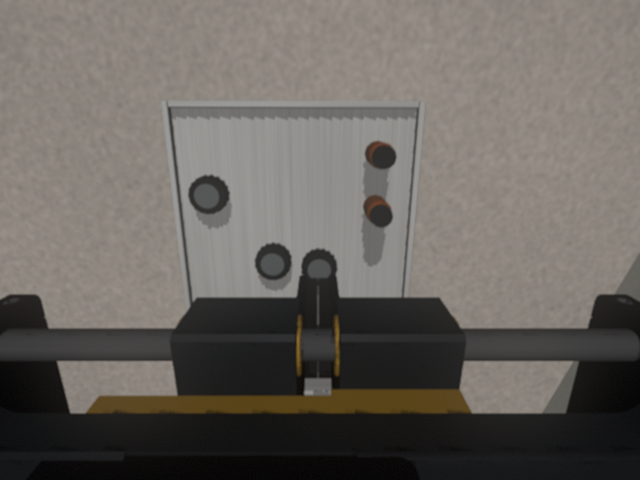

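The wrist picture shows the caps at (320,266), (273,262) and (208,194) and the vials at (380,155) and (378,211). All match the projections to within a few pixels. I'll descend behind cap 1.

>>> play_rows(
  motion=[
    [4, -4, -30, 0, 0, -0.01, 0],
    [0, 0, -35, 0, 0, 0, 0],
    [0, 0, -35, 0, 0, 0, 0],
    [0, 0, -30, 0, 0, 0, 0],
    [0, 0, -20, 0, 0, 0, 0],
  ],
)

```text
time_s: 4.17
ee_pos: [579.6, 49.6, 91.6]
tool_rot: [0.602, 0.798, -0.002, -0.001]
wrist_force: [-0.2, -0.2, -0.4]
grip_width: 0.5
grasp_force: 0.0
```

>>> play_rows(
  motion=[
    [0, 0, -15, 0, 0, 0, 0],
    [0, 0, -10, 0, 0, 0, 0],
    [0, 0, -7, 0, 0, 0, 0],
    [0, 0, -6, 0, 0, 0, 0],
    [0, 0, 0, 0, 0, 0, 0],
  ],
)

```text
time_s: 4.58
ee_pos: [581.3, 51.1, 56.2]
tool_rot: [0.601, 0.799, -0.0, -0.0]
wrist_force: [-1.0, -1.4, -0.1]
grip_width: 0.4
grasp_force: 0.0
```

>>> play_rows(
  motion=[
    [2, -6.8, 0, 0, 0, 0, 0],
    [2, -6.8, 0, 0, 0, 0, 0],
    [2, -6.8, 0, 0, 0, 0, 0],
    [2, -6.8, 0, 0, 0, 0, 0],
    [2, -6.8, 0, 0, 0, 0, 0],
  ],
)

```text
time_s: 5.0
ee_pos: [592.1, 16.3, 57.0]
tool_rot: [0.602, 0.799, 0.0, 0.0]
wrist_force: [-0.6, -0.4, 0.5]
grip_width: 0.8
grasp_force: 0.1
```

>>> play_rows(
  motion=[
    [2, -6.8, 0, 0, 0, 0, 0],
    [2, -6.8, 0, 0, 0, 0, 0],
    [2, -6.8, 0, 0, 0, 0, 0],
    [2, -6.8, 0, 0, 0, 0, 0],
    [2, -6.8, 0, 0, 0, 0, 0],
  ],
)

```text
time_s: 5.42
ee_pos: [601.6, -17.1, 56.5]
tool_rot: [0.601, 0.799, 0.0, -0.0]
wrist_force: [-1.1, 0.4, 0.3]
grip_width: 0.6
grasp_force: 0.1
```

>>> play_rows(
  motion=[
    [2, -6.8, 0, 0, 0, 0, 0],
    [2, -6.8, 0, 0, 0, 0, 0],
    [2, -6.8, 0, 0, 0, 0, 0],
    [2, -6.8, 0, 0, 0, 0, 0],
    [2, -6.8, 0, 0, 0, 0, 0],
  ],
)

```text
time_s: 5.83
ee_pos: [611.6, -51.1, 56.6]
tool_rot: [0.601, 0.799, 0.0, 0.0]
wrist_force: [0.4, -0.5, -0.2]
grip_width: 0.7
grasp_force: 0.0
```

>>> play_rows(
  motion=[
    [2, -6.8, 0, 0, 0, 0, 0],
    [2, -6.8, 0, 0, 0, 0, 0],
    [2, -6.8, 0, 0, 0, 0, 0],
    [2, -6.8, 0, 0, 0, 0, 0],
    [2, -6.8, 0, 0, 0, 0, 0],
  ],
)

```text
time_s: 6.25
ee_pos: [621.6, -85.1, 56.6]
tool_rot: [0.601, 0.799, 0.0, 0.0]
wrist_force: [-0.0, 0.3, -0.8]
grip_width: 0.3
grasp_force: 0.0
```

>>> play_rows(
  motion=[
    [0, 0, 0, 0, 0, 0, 0],
    [-1, 3, 15, 0, 0, 0, 0],
    [-2, 6, 25, 0, 0, 0, 0],
    [0, 0, 25, 0, 0, 0, 0],
    [0, 0, 0, 0, 0, 0, 0],
  ],
)

```text
time_s: 6.67
ee_pos: [621.7, -73.3, 128.2]
tool_rot: [0.6, 0.8, 0.002, 0.004]
wrist_force: [0.7, -0.5, 0.5]
grip_width: 0.5
grasp_force: 0.0
```

Run:
```python
from h import *
s=snapshot("side"); cv2.imwrite("pics/s2.png",cv2.resize(s["img"][170:340,220:440],None,fx=3,fy=3)); print(get_state()["ee_pos"])
for l in ["cap_a_mid"]:
    print(l,[(np.round(d["position"]).tolist(),round(d["conf"],2)) for d in mark_of(s,l)])
```

```text
[620.73339122 -73.82022012 125.95821531]
cap_a_mid [([474.0, 42.0, 43.0], 0.85)]
```

View pics/s2.png

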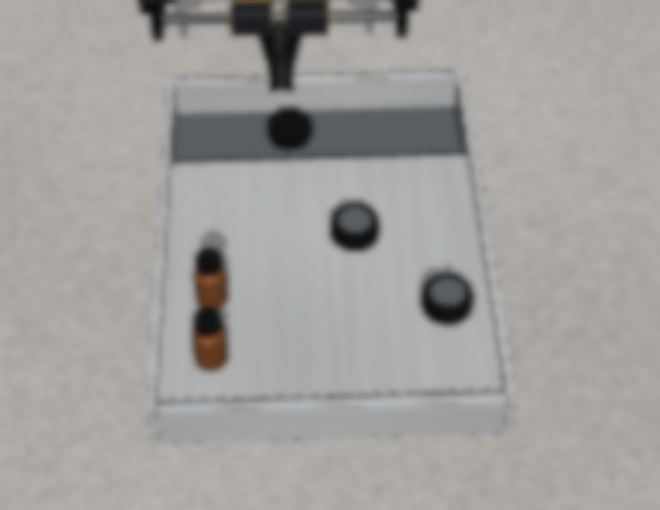

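Cap 1 (crop 290,128) lies in the trough and the other things stand unmoved. Next is cap 2.

>>> play_rows(
  motion=[
    [-17, 23, 0, 0, 0, 0, 0],
    [-17, 23, 0, 0, 0, 0, 0],
    [-17, 23, 0, 0, 0, 0, 0],
    [-17, 23, 0, 0, 0, 0, 0],
    [-17, 23, 0, 0, 0, 0, 0],
  ],
)

```text
time_s: 7.18
ee_pos: [531.6, 40.8, 120.8]
tool_rot: [0.601, 0.799, -0.001, -0.001]
wrist_force: [0.8, 0.1, 0.2]
grip_width: 0.6
grasp_force: 0.0
```

>>> play_rows(
  motion=[
    [-1, 1, -20, 0, 0, 0, 0],
    [0, 0, -20, 0, 0, 0, 0],
    [0, 0, -15, 0, 0, 0, 0],
    [0, 0, -8, 0, 0, 0, 0],
    [0, 0, -3, 0, 0, 0, 0],
  ],
)

```text
time_s: 7.6
ee_pos: [530.8, 40.7, 53.8]
tool_rot: [0.601, 0.799, -0.001, -0.002]
wrist_force: [-1.1, 0.6, 0.2]
grip_width: 0.5
grasp_force: 0.0
```

>>> play_rows(
  motion=[
    [0, 0, 0, 0, 0, 0, 0],
  ],
)

```text
time_s: 7.68
ee_pos: [531.8, 40.8, 54.9]
tool_rot: [0.601, 0.799, -0.0, -0.001]
wrist_force: [0.3, -0.7, -0.2]
grip_width: 0.1
grasp_force: 0.0
```

>>> play_rows(
  motion=[
    [5, -6, 1, 0, 0, 0, 0],
    [2, -6.8, 0, 0, 0, 0, 0],
    [2, -6.8, 0, 0, 0, 0, 0],
    [2, -6.8, 0, 0, 0, 0, 0],
    [2, -6.8, 0, 0, 0, 0, 0],
  ],
)

```text
time_s: 8.1
ee_pos: [546.0, 6.2, 57.0]
tool_rot: [0.602, 0.799, 0.0, 0.0]
wrist_force: [0.6, -0.2, 0.2]
grip_width: 0.7
grasp_force: 0.1
```

>>> play_rows(
  motion=[
    [2, -6.8, 0, 0, 0, 0, 0],
    [2, -6.8, 0, 0, 0, 0, 0],
    [2, -6.8, 0, 0, 0, 0, 0],
    [2, -6.8, 0, 0, 0, 0, 0],
    [2, -6.8, 0, 0, 0, 0, 0],
  ],
)

```text
time_s: 8.52
ee_pos: [555.6, -27.3, 56.6]
tool_rot: [0.601, 0.799, 0.0, 0.0]
wrist_force: [-0.5, -0.5, 0.0]
grip_width: 0.6
grasp_force: 0.1
```

>>> play_rows(
  motion=[
    [2, -6.8, 0, 0, 0, 0, 0],
    [2, -6.8, 0, 0, 0, 0, 0],
    [2, -6.8, 0, 0, 0, 0, 0],
    [2, -6.8, 0, 0, 0, 0, 0],
    [2, -6.8, 0, 0, 0, 0, 0],
  ],
)

```text
time_s: 8.93
ee_pos: [565.7, -61.2, 56.6]
tool_rot: [0.601, 0.799, 0.0, 0.0]
wrist_force: [-0.2, 0.2, 0.4]
grip_width: 0.2
grasp_force: 0.1
```

>>> play_rows(
  motion=[
    [2, -6.8, 0, 0, 0, 0, 0],
    [2, -6.8, 0, 0, 0, 0, 0],
    [2, -6.8, 0, 0, 0, 0, 0],
    [2, -6.8, 0, 0, 0, 0, 0],
    [2, -6.8, 0, 0, 0, 0, 0],
  ],
)

```text
time_s: 9.35
ee_pos: [575.6, -95.3, 56.6]
tool_rot: [0.601, 0.799, 0.0, 0.0]
wrist_force: [0.3, 0.3, 0.6]
grip_width: 0.6
grasp_force: 0.0
```

>>> play_rows(
  motion=[
    [0, 0, 0, 0, 0, 0, 0],
    [-1, 3, 15, 0, 0, 0, 0],
    [-2, 6, 25, 0, 0, 0, 0],
    [0, 0, 25, 0, 0, 0, 0],
    [0, 0, 0, 0, 0, 0, 0],
  ],
)

```text
time_s: 9.77
ee_pos: [575.7, -83.9, 127.7]
tool_rot: [0.6, 0.8, 0.002, 0.004]
wrist_force: [0.7, -0.4, 0.5]
grip_width: 0.3
grasp_force: 0.0
```

Run:
```python
from h import *
s=snapshot("side"); cv2.imwrite("pics/s3.png",cv2.resize(s["img"][170:340,220:440],None,fx=3,fy=3)); print(get_state()["ee_pos"])
for l in ["cap_a_mid"]:
    print(l,[(np.round(d["position"]).tolist(),round(d["conf"],2)) for d in mark_of(s,l)])
```

```text
[574.65351075 -84.41284952 125.55122332]
cap_a_mid [([473.0, 47.0, 40.0], 0.7), ([594.0, -79.0, 27.0], 0.61)]
```

View pics/s3.png

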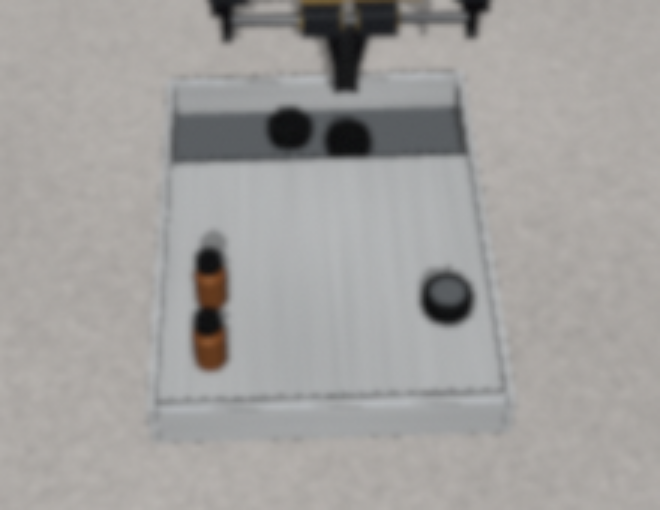

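Cap 2 (crop 348,138) has gone in beside cap 1. Cap 3 is next.

>>> play_rows(
  motion=[
    [-15, 22, 0, 0, 0, 0, 0],
    [-15, 22, 0, 0, 0, 0, 0],
    [-15, 22, 0, 0, 0, 0, 0],
    [-15, 22, 0, 0, 0, 0, 0],
    [-15, 22, 0, 0, 0, 0, 0],
  ],
)

```text
time_s: 10.28
ee_pos: [495.6, 25.5, 120.7]
tool_rot: [0.601, 0.799, -0.001, -0.001]
wrist_force: [0.2, 1.1, 0.3]
grip_width: 0.8
grasp_force: 0.0
```

>>> play_rows(
  motion=[
    [-15, 22, 0, 0, 0, 0, 0],
    [-15, 22, 0, 0, 0, 0, 0],
    [-11, 23, 0, 0, 0, 0, 0],
    [0, 0, 0, 0, 0, 0, 0],
    [0, 0, 0, 0, 0, 0, 0],
  ],
)

```text
time_s: 10.7
ee_pos: [455.2, 92.6, 121.1]
tool_rot: [0.6, 0.8, -0.001, -0.0]
wrist_force: [-1.0, -0.6, 0.3]
grip_width: 0.7
grasp_force: 0.0
```

>>> play_rows(
  motion=[
    [0, 0, -20, 0, 0, 0, 0],
    [0, 0, -18, 0, 0, 0, 0],
    [0, 0, -12, 0, 0, 0, 0],
    [0, 0, -6, 0, 0, 0, 0],
    [0, 0, 0, 0, 0, 0, 0],
  ],
)

```text
time_s: 11.12
ee_pos: [455.4, 90.8, 64.1]
tool_rot: [0.601, 0.799, -0.001, -0.002]
wrist_force: [-0.8, -0.1, -0.5]
grip_width: 0.5
grasp_force: 0.0
```

>>> play_rows(
  motion=[
    [2.5, 0, -5, 0, 0, 0, 0],
    [0, 0, -3, 0, 0, 0, 0],
    [2, -6.8, 0, 0, 0, 0, 0],
    [2, -6.8, 0, 0, 0, 0, 0],
    [2, -6.8, 0, 0, 0, 0, 0],
  ],
)

```text
time_s: 11.53
ee_pos: [465.5, 70.1, 58.0]
tool_rot: [0.601, 0.799, 0.0, 0.0]
wrist_force: [0.3, -0.4, 0.1]
grip_width: 0.1
grasp_force: 0.0
```

>>> play_rows(
  motion=[
    [2, -6.8, 0, 0, 0, 0, 0],
    [2, -6.8, 0, 0, 0, 0, 0],
    [2, -6.8, 0, 0, 0, 0, 0],
    [2, -6.8, 0, 0, 0, 0, 0],
    [2, -6.8, 0, 0, 0, 0, 0],
  ],
)

```text
time_s: 11.95
ee_pos: [475.2, 36.2, 57.6]
tool_rot: [0.601, 0.799, 0.0, 0.0]
wrist_force: [-0.6, 0.2, 0.2]
grip_width: 0.6
grasp_force: 0.1
```

>>> play_rows(
  motion=[
    [2, -6.8, 0, 0, 0, 0, 0],
    [2, -6.8, 0, 0, 0, 0, 0],
    [2, -6.8, 0, 0, 0, 0, 0],
    [2, -6.8, 0, 0, 0, 0, 0],
    [2, -6.8, 0, 0, 0, 0, 0],
  ],
)

```text
time_s: 12.37
ee_pos: [485.2, 2.3, 57.6]
tool_rot: [0.601, 0.799, 0.0, 0.0]
wrist_force: [-0.2, -0.1, 1.2]
grip_width: 0.2
grasp_force: 0.1
```

Run:
```python
from h import *
s=snapshot("side"); cv2.imwrite("pics/s4.png",cv2.resize(s["img"][170:340,220:440],None,fx=3,fy=3)); print(get_state()["ee_pos"])
for l in ["cap_a_mid"]:
    print(l,[(np.round(d["position"]).tolist(),round(d["conf"],2)) for d in mark_of(s,l)])
```

```text
[485.58460668   0.67892122  57.54929787]
cap_a_mid [([493.0, -22.0, 42.0], 0.52)]
```

View pics/s4.png

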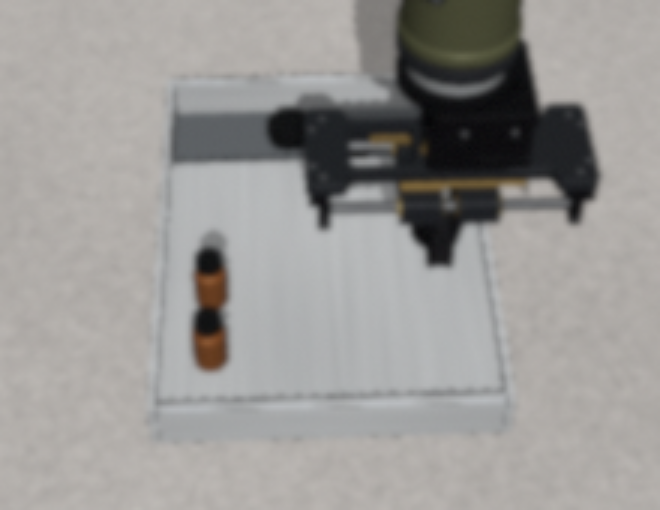

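The cap is hidden in front of the fingertips (crop 440,255). The network puts it straight ahead at (493,-22), so I'll continue.

>>> play_rows(
  motion=[
    [2, -6.8, 0, 0, 0, 0, 0],
    [2, -6.8, 0, 0, 0, 0, 0],
    [2, -6.8, 0, 0, 0, 0, 0],
    [2, -6.8, 0, 0, 0, 0, 0],
    [2, -6.8, 0, 0, 0, 0, 0],
  ],
)

```text
time_s: 12.88
ee_pos: [495.2, -31.8, 57.6]
tool_rot: [0.601, 0.799, -0.0, 0.0]
wrist_force: [-0.3, -0.0, 0.4]
grip_width: 0.6
grasp_force: 0.1
```

>>> play_rows(
  motion=[
    [2, -6.8, 0, 0, 0, 0, 0],
    [2, -6.8, 0, 0, 0, 0, 0],
    [2, -6.8, 0, 0, 0, 0, 0],
    [2, -6.8, 0, 0, 0, 0, 0],
    [2, -6.8, 0, 0, 0, 0, 0],
  ],
)

```text
time_s: 13.3
ee_pos: [505.2, -65.7, 57.6]
tool_rot: [0.601, 0.799, 0.0, 0.0]
wrist_force: [-0.2, 0.2, -0.8]
grip_width: 0.4
grasp_force: 0.1
```

>>> play_rows(
  motion=[
    [2, -6.8, 0, 0, 0, 0, 0],
    [2, -6.8, 0, 0, 0, 0, 0],
    [2, -6.8, 0, 0, 0, 0, 0],
    [2, -6.8, 0, 0, 0, 0, 0],
    [2, -6.8, 0, 0, 0, 0, 0],
  ],
)

```text
time_s: 13.72
ee_pos: [515.2, -99.7, 57.6]
tool_rot: [0.601, 0.799, -0.0, 0.0]
wrist_force: [0.6, 1.0, -0.3]
grip_width: 0.2
grasp_force: 0.0
```

>>> play_rows(
  motion=[
    [2, -6.8, 0, 0, 0, 0, 0],
    [0, 0, 0, 0, 0, 0, 0],
    [-1, 3, 15, 0, 0, 0, 0],
    [-2, 6, 25, 0, 0, 0, 0],
    [0, 0, 30, 0, 0, 0, 0],
  ],
)

```text
time_s: 14.13
ee_pos: [512.2, -94.9, 126.8]
tool_rot: [0.6, 0.8, -0.0, -0.002]
wrist_force: [0.5, 0.0, -0.4]
grip_width: 0.9
grasp_force: 0.0
```

>>> play_rows(
  motion=[
    [0, 0, 30, 0, 0, 0, 0],
    [0, 0, 30, 0, 0, 0, 0],
    [-10, -35, 10, 0, 0, 0, 0],
    [-10, -35, 0, 0, 0, 0, 0],
    [-10, -35, 0, 0, 0, 0, 0],
  ],
)

```text
time_s: 14.55
ee_pos: [484.4, -202.4, 199.2]
tool_rot: [0.6, 0.8, -0.0, 0.002]
wrist_force: [0.3, -0.7, -1.1]
grip_width: 0.7
grasp_force: 0.0
```

>>> play_rows(
  motion=[
    [-20, -35, 0, 0, 0, 0, 0],
    [-20, -35, 0, 0, 0, 0, 0],
    [-10, -20, 0, 0, 0, 0, 0],
    [0, 0, 0, 0, 0, 0, 0],
    [0, 0, 0, 0, 0, 0, 0],
  ],
)

```text
time_s: 14.97
ee_pos: [433.2, -292.8, 197.4]
tool_rot: [0.602, 0.798, 0.0, -0.0]
wrist_force: [0.4, 1.0, -0.7]
grip_width: 0.4
grasp_force: 0.0
```

Run:
```python
from h import *
O=np.array([564,19]); y=np.radians(16.1); ex=np.array([np.cos(y),np.sin(y)]); ey=np.array([-ex[1],ex[0]])
t=snapshot("top"); s=snapshot("side"); f=lambda i,a:cv2.resize(i[a:a+150,235:435],(600,450))[:, :]
cv2.imwrite("pics/f.png",np.hstack([cv2.resize(t["img"][180:330,240:420],(400,333)),cv2.resize(s["img"][180:330,240:420],(400,333))]))
print(get_state()["ee_pos"])
for c in (t,s):
  for l in ["cap_a_mid","vial_a_mid","bottle_mid","well_plate_mid"]:
    print(l,[(np.round(d["position"]).tolist(),round(d["conf"],2),((np.array(d["position"])[:2]-O)@np.c_[ex,ey]).round()) for d in mark_of(c,l)])
```

```text
[ 434.80249431 -290.24648463  197.61168811]
cap_a_mid [([522.0, -120.0, 26.0], 0.54, array([ -79., -121.]))]
vial_a_mid [([630.0, 80.0, 56.0], 0.57, array([80., 40.]))]
bottle_mid [([616.0, -406.0, 53.0], 0.84, array([ -68., -423.])), ([578.0, -104.0, 21.0], 0.39, array([ -20., -122.]))]
well_plate_mid [([611.0, 450.0, 10.0], 0.56, array([165., 401.]))]
cap_a_mid [([521.0, -121.0, 27.0], 0.76, array([ -80., -123.]))]
vial_a_mid [([632.0, 74.0, 52.0], 0.74, array([80., 34.]))]
bottle_mid [([615.0, -410.0, 54.0], 0.83, array([ -70., -426.]))]
well_plate_mid [([610.0, 445.0, 4.0], 0.59, array([163., 397.]))]
```

View pics/f.png

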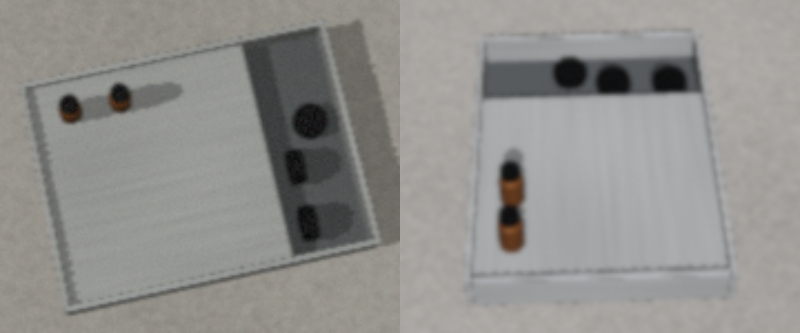

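All three caps are in the trough. Two stand on edge, with centres about y -122 and z about 26 in the tray frame, which is inside the limits. The vials, bottle and plate haven't moved.

```bash
python3 -c "
from plant import *
print(close_job())"
```

```text
the job is handed in; nothing more can be done
None
```

All three caps were swept into the trough and the job is handed in at about 15 s; the final pictures show the vials, well plate and bottle unmoved and the arm clear, but `close_job()` returned no verdict.

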